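# Check the spring return of a mirror mount

## Robot

A 7-joint arm with a two-finger parallel gripper is mounted at the origin on the work surface. World frame = base frame: x ahead of the robot, y to its left, z up, the work surface at z = 0. Lengths are in m, angles in rad, forces in N, time in s.
With the tool pointing down it reaches from about 0.4 to 0.85 m from the base axis. Payload 6.9 kg.
Tool frame: the origin (TCP) lies on the centre line of the jaws, within the pads' length; the fingertips stand 8 mm ahead of it and the grasp point (between the pads) lies 11 mm behind it (manip.tcp_to_tips is the distance from the TCP to the fingertips, in m); z points along the fingers, y is the direction in which the jaws open and shut (so a half turn about z gives the same grasp; the last joint's range is limited). The gripper opens to 85 mm and grips with 20 to 120 N. Pads are 22 mm wide; open, the fingers measure 114 mm over their backs; the gripper's body (76 mm by 85 mm) begins 54 mm behind the grasp point. The pads swing forward as they close: fully open they stand 13 mm farther back than shut.
Start: joints at [1.395, 0.507, -0.238, 1.5, 0.126, 1.149, -0.155], TCP at [0.173, -0.601, 0.239] pointing down, gripper open.
Joint ranges: [-3.08, 3.08], [-0.24, 2.05], [-1.43, 1.35], [0, 2.5], [-1.52, 4.66], [0.17, 1.96], [-2.89, 2.89]. Speed limits (rad/s): [2.39, 2.39, 3.14, 3.14, 3.14, 3.14, 3.14].

## Interface

Orientations are given as a rotation vector (axis times angle).
In Python, from plant import manip, eyes gives the robot as it stands.
- The arm moves only by the tool send_rows, never from a script. Its argument "rows" is a list of rows, each an object of numbers: "claw": the finger opening in mm, from 0 to 85.4; "x", "y", "z": the shift along the tool's x, y, z in mm; "ax", "ay", "az": the turn, a rotation vector about the tool's x, y, z in rad. A call has exactly 5 rows; each row shifts and turns the pose as measured when the row begins, along the tool's axes as they then stand; what a row does not reach is not made up. A row lasts 1/12 s, in which the tool goes at most 41.7 mm and 7.16 degrees, less where a joint would pass 70% of its speed; a pose out of reach is approached as far as the arm can. A call is refused whole if a number of a shift passes 41.7 or a number of a turn 0.125, either way. A call with a gripper value outside its range is refused whole. The fingers move at their own pace and stop on an object; "force" is the grip in N (left out, the last holds). Time passes only in rows, so rows that do not move let the fingers close, or fill a call up. It gives the time, the measured TCP pose, the force and the opening at its end, in the units of the state.
- manip.read_state(): the state, without advancing time (a new reading comes with each control period).
- eyes.camera(name): name is "scene" or "top"; returns a dict with "image" (420x560x3 uint8, red, green, blue), "fx", "fy", "cx", "cy" (pixels), "camera_from_world" (4x4, takes a point from world to camera coordinates). Camera axes: x right, y down, z forward; pixel columns grow to the right and rows downward; lengths in m; the calibration is good to about 2 mm. A picture is of the moment at which its call begins. There is no depth.
- manip.job_done(): hands the job in, once; it reports no verdict.
The state is a dict: "time_s": time; "joints": joint angles; "qvel": joint speeds; "joint_torque": joint torques, N m; "tcp_pos": TCP position; "tcp_rot": TCP orientation; "contact_force": force on the tool from outside, world axes, zero at the start; "wrist_torque": the same for the moment, N m; "grip_width": finger opening in m.
Only numpy, scipy, OpenCV 4.12 (cv2) and the standard library are available. Lean on these libraries where they do the work, as an engineer would, in place of code of your own. Each camera call takes 0.05 s, during which the arm holds its last target.

## Task

Check the spring-backed mount that carries the round mirror, not the square one: with a fingertip or the outside of the fingers, press the pad on its free top corner until its pointer lines up with the tooth of the index tab on its scale, keep it there for about one second without swinging past the tooth, then release it so that it springs back to rest, and move clear. Grasp nothing, do not touch the other mount, and leave the index tab and everything else on the table where it is.

Things in the scene. Friction and masses are not known exactly. Their poses are not given: they have to be found in the camera images.
- round_mount: fixed black kinematic mount with the round mirror, 133 mm tall. Origin: on the vertical hinge axis of its plate, at table height; at yaw 0 x points away from the robot, y left (positions below, in mm, are in this frame). Foot block x -16 to 60, y -18 to 88, 12 high; fixed L-frame behind the plate at x 24 to 34. White scale plate x -65 to 21, y -112 to -184, top at z 52
- round_plate (a joint): swing (rad) of the round mirror's upright black plate, x -5 to 5, y 4 to 90, z 42 to 130; the mirror's cell, 48 mm across, at y 38, z 90, stands out to x -8. 0 at rest, grows as the pad is pressed toward +x, end stop 0.30. A spring returns it: push at the pad 2.6 N to start, about 6 N at 0.16, 9 N at 0.30
- round_press (a point): centre of the face of the aluminium press pad on the free top corner of the round mirror's plate, at (-16, 79, 117) at rest. The pad spans y 66 to 92, z 102 to 132 and stands out to x -16, beyond all else on that side. It is pressed here toward the mount's +x (away from the robot). It moves with the plate
- round_pointer (a point): tip of the thin dark pointer bar of the round mirror's plate, on the other side of the hinge from the pad, at (0, -157, 58) at rest. It swings with the plate over the scale, toward -x (toward the robot) as the pad is pressed, 2 mm for each 1 mm at the pad
- round_mark (a point): the scale mark: point of the tooth of a dark index tab (12 wide, 18 deep, 12 high) on the scale's outer rim, 157 mm from the hinge axis, z 58, set 0.10 to 0.22 rad round from the pointer's rest; the pointer's tip meets it at that swing. Its y points to the hinge, its x the way the pointer returns. It is stiff and is to stay as set
- square_mount: fixed black kinematic mount with the square mirror, 133 mm tall. Origin: on the vertical hinge axis of its plate, at table height; at yaw 0 x points away from the robot, y left (positions below, in mm, are in this frame). Foot block x -16 to 60, y -18 to 88, 12 high; fixed L-frame behind the plate at x 24 to 34. White scale plate x -65 to 21, y -112 to -184, top at z 52
- square_plate (a joint): swing (rad) of the square mirror's upright black plate, x -5 to 5, y 4 to 90, z 42 to 130; the mirror's cell, 48 mm across, at y 38, z 90, stands out to x -8. 0 at rest, grows as the pad is pressed toward +x, end stop 0.30. A spring returns it: push at the pad 2.6 N to start, about 6 N at 0.16, 9 N at 0.30
- square_press (a point): centre of the face of the aluminium press pad on the free top corner of the square mirror's plate, at (-16, 79, 117) at rest. The pad spans y 66 to 92, z 102 to 132 and stands out to x -16, beyond all else on that side. It is pressed here toward the mount's +x (away from the robot). It moves with the plate
- square_pointer (a point): tip of the thin dark pointer bar of the square mirror's plate, on the other side of the hinge from the pad, at (0, -157, 58) at rest. It swings with the plate over the scale, toward -x (toward the robot) as the pad is pressed, 2 mm for each 1 mm at the pad
- square_mark (a point): the scale mark: point of the tooth of a dark index tab (12 wide, 18 deep, 12 high) on the scale's outer rim, 157 mm from the hinge axis, z 58, set 0.10 to 0.22 rad round from the pointer's rest; the pointer's tip meets it at that swing. Its y points to the hinge, its x the way the pointer returns. It is stiff and is to stay as set
- post: short steel optical post on a dark round foot, foot 38 mm across, 63 mm tall overall; loose bystander, origin under its centre
- lens_ring: black lens ring lying flat, 31 mm across, 10 mm high; loose bystander, origin under its centre
- driver: screwdriver about 160 mm long lying on the table; loose bystander
- drops: small white bottle, 32 mm across, 60 mm tall; loose bystander, origin under its centre
- cube: black 38 mm cage cube; loose bystander, origin under its centre
- screw_tray: grey open tray 70 x 100 x 25 mm; loose bystander, origin under its centre
- clamp: small aluminium table clamp, 22 x 55 x 16 mm; loose bystander, origin under its centre

How it is judged:
By the outcome, as a careful person would: the job done as asked, in the order asked, and still so for the second after the job is handed in, with the robot touching nothing.
It also fails if it takes over 40 s, if anything falls off the work surface, if the arm or the gripper's body presses on something with over 40 N, if the wrist force passes 120 N, or if a joint passes its speed limit or range.

## Working session

There is one attempt and no reset: what is moved stays moved. The work goes in short steps, Python scripts to look and compute and a tool call to move; the robot and the scene stay as the last step left them, time stands still between calls to the robot, and variables do not carry over. Pictures are saved under pics/ and viewed, and the job is handed in when it is done.

Besides the shell and the picture viewer there is one more tool, called after "Call:" as a command line: name --argument value ..., lists and objects as JSON in quotes. send_rows: Moves the arm, as the interface text tells. Its arguments: {"type":"object","properties":{"rows":{"type":"array","items":{"type":"object","properties":{"claw":{"type":"number"},"x":{"type":"number"},"y":{"type":"number"},"z":{"type":"number"},"ax":{"type":"number"},"ay":{"type":"number"},"az":{"type":"number"}}}},"force":{"type":"number"}},"required":["rows"]}

```bash
mkdir -p pics; ls; python3 - <<'E'
from plant import manip, eyes
import cv2, numpy as np
s=manip.read_state(); print(s, manip.tcp_to_tips)
for n in ("scene","top"):
    c=eyes.camera(n); cv2.imwrite(f"pics/{n}0.png",c["image"][:,:,::-1]); print(n,c["fx"],c["cx"],c["cy"],c["camera_from_world"].tolist() if hasattr(c["camera_from_world"],'tolist') else c["camera_from_world"])
E
```

```text
pics
{'time_s': 0.0, 'joints': array([ 1.39547226,  0.50831833, -0.23747898,  1.50114873,  0.12568578,
        1.14889513, -0.15479418]), 'qvel': array([ 0.00108063,  0.00051966, -0.00015466,  0.00030102,  0.00125026,
        0.00041879, -0.00107173]), 'joint_torque': array([ 6.32826650e-04, -6.20600224e+01, -2.18636736e+00, -2.49654651e+01,
        1.26585030e-02,  1.20501942e-02,  3.25093275e-06]), 'tcp_pos': array([ 0.17298518, -0.60006808,  0.2384347 ]), 'tcp_rot': array([-3.10893622e+00, -4.39390501e-01,  4.63436027e-04]), 'contact_force': array([ 0.06342196,  0.2135117 , -0.67429501]), 'wrist_torque': array([-0.04821199, -0.01539536,  0.00587786]), 'grip_width': 0.08535863856432402} 0.008
scene 497.49790437360224 282.02898369119737 207.53105304461846 [[-0.5011318088384431, 0.8652754615952676, -0.012856349847706191, 0.316517356757455], [0.7009191381799221, 0.39714080146665287, -0.5924453945669085, -0.3085277271747475], [-0.5075226811714184, -0.3059044938727136, -0.805508019032122, 1.4304367017689836], [0.0, 0.0, 0.0, 1.0]]
top 539.0432392081433 280.45495966127766 205.73787422241585 [[0.04196750824580347, -0.9991075932366018, -0.004769212576860714, -0.054820202234820016], [-0.9783155285419559, -0.04012418528604449, -0.20319639851337112, 0.5505889459238983], [0.20282370390393717, 0.013193441252987919, -0.9791263852243959, 1.247157427477626], [0.0, 0.0, 0.0, 1.0]]
```

View pics/scene0.png

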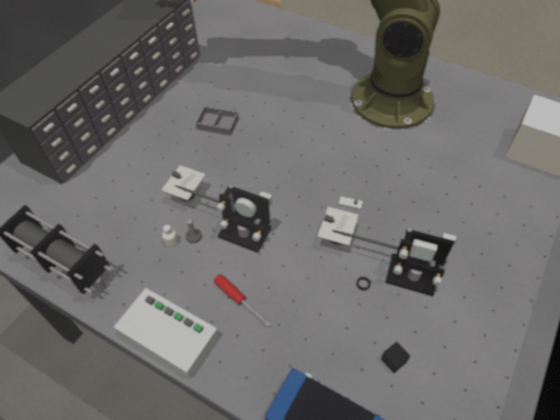

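View pics/top0.png

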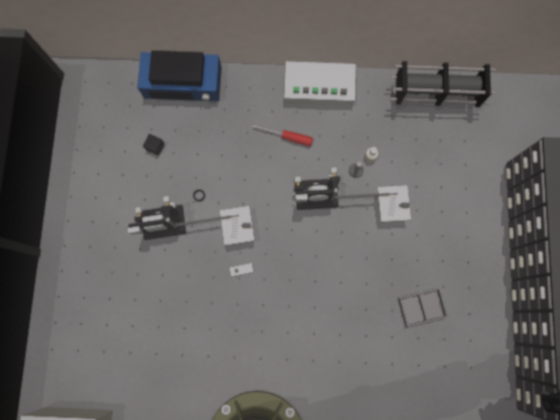

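```bash
python3 - <<'E'
import cv2
a=cv2.imread("pics/scene0.png"); t=cv2.imread("pics/top0.png")
cv2.imwrite("pics/z1.png",cv2.resize(a[150:260,150:290],None,fx=5.5,fy=5.4,interpolation=cv2.INTER_CUBIC))
cv2.imwrite("pics/z2.png",cv2.resize(t[160:225,280:420],None,fx=5.5,fy=5.5,interpolation=cv2.INTER_CUBIC))
cv2.imwrite("pics/z3.png",cv2.resize(a[190:300,310:460],None,fx=5,fy=5,interpolation=cv2.INTER_CUBIC))
E
```

```text
(no output)
```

View pics/z1.png

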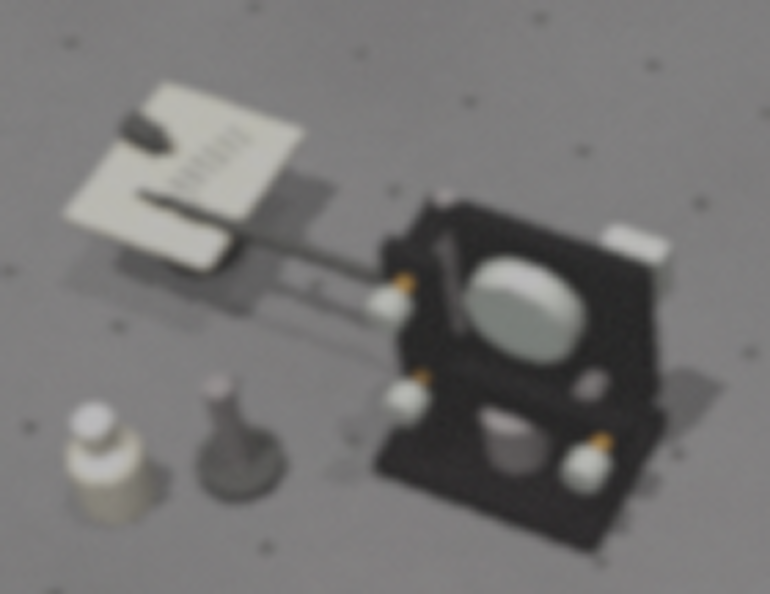

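View pics/z2.png

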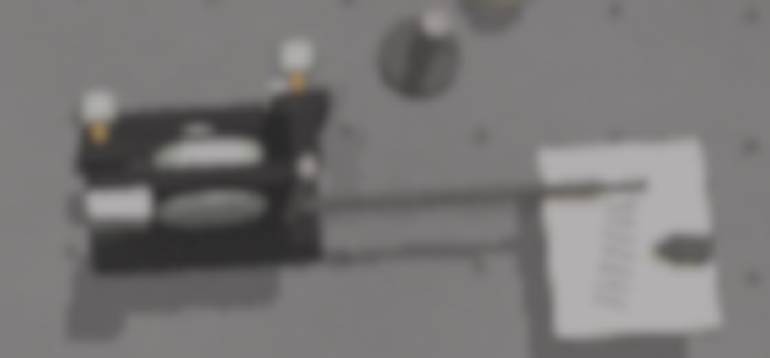

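View pics/z3.png

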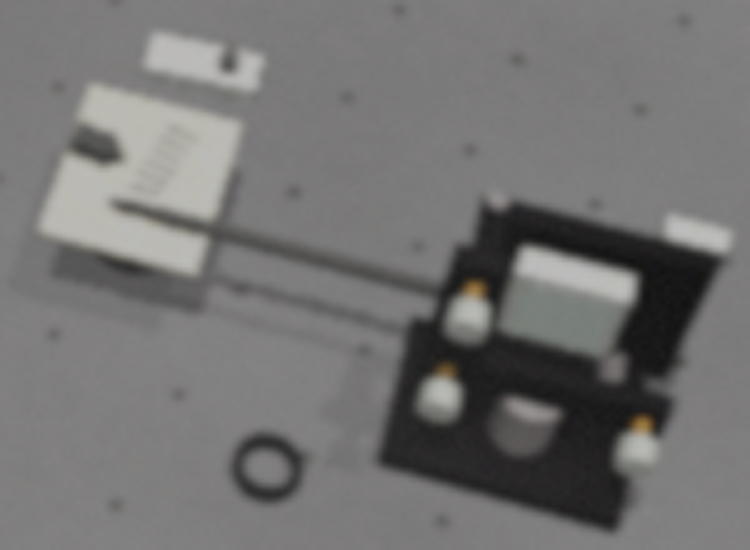

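```bash
cat > fit.py <<'E'
import numpy as np
from scipy.optimize import least_squares
TOP=np.array([[0.04196750824580347,-0.9991075932366018,-0.004769212576860714,-0.054820202234820016],[-0.9783155285419559,-0.04012418528604449,-0.20319639851337112,0.5505889459238983],[0.20282370390393717,0.013193441252987919,-0.9791263852243959,1.247157427477626]])
SC=np.array([[-0.5011318088384431,0.8652754615952676,-0.012856349847706191,0.316517356757455],[0.7009191381799221,0.39714080146665287,-0.5924453945669085,-0.3085277271747475],[-0.5075226811714184,-0.3059044938727136,-0.805508019032122,1.4304367017689836]])
K={'t':(539.043,280.455,205.738,TOP),'s':(497.498,282.029,207.531,SC)}
def proj(c,P):
    f,cx,cy,T=K[c]; q=T[:,:3]@P+T[:,3]; return np.array([f*q[0]/q[2]+cx,f*q[1]/q[2]+cy])
def w(p,m):
    c,s=np.cos(p[2]),np.sin(p[2]); return np.array([p[0]+c*m[0]-s*m[1],p[1]+s*m[0]+c*m[1],m[2]])
def rot(m,th):  # plate swing: pad +y side goes to +x
    c,s=np.cos(th),np.sin(th); return np.array([c*m[0]+s*m[1],-s*m[0]+c*m[1],m[2]])
tu=lambda U,V:((U+.5)/5.5-.5+280,(V+.5)/5.5-.5+160)
su=lambda U,V:((U+.5)/5.5-.5+150,(V+.5)/5.4-.5+150)
C=lambda x,y,z=52:np.array([x,y,z])/1000
obs=[('t',tu(538,150),C(21,-112)),('t',tu(700,140),C(21,-184)),('t',tu(720,327),C(-65,-184)),('t',tu(555,337),C(-65,-112)),('t',tu(647,185),C(0,-157,58)),
('s',su(165,82),C(-65,-184)),('s',su(303,132),C(-65,-112)),('s',su(65,213),C(21,-184)),('s',su(208,272),C(21,-112)),('s',su(138,192),C(0,-157,58)),
('t',tu(88,190),C(-5,92,132)),('t',tu(150,187),C(-5,66,132))]
tooth=[('t',tu(655,248)),('s',su(172,153))]
def res(p):
    r=[proj(c,w(p,m))-np.array(o) for c,o,m in obs]
    r+=[proj(c,w(p,rot(C(0,-157,58),p[3])))-np.array(o) for c,o in tooth]
    return np.concatenate(r)
if __name__=="__main__":
    s=least_squares(res,[.5,-.1,0,.15],loss='soft_l1'); p=s.x; print(p); print(res(p).reshape(-1,2).round(2))
    for o in (0,1):
        print(least_squares(lambda a:proj(tooth[o][0],w(p,rot(C(0,-157,58),a[0])))-np.array(tooth[o][1]),[.15]).x)
    J=s.jac; print(np.sqrt(np.diag(np.linalg.inv(J.T@J))))
    print('pad rest',w(p,C(-16,79,117)),'pad mark',w(p,rot(C(-16,79,117),p[3])))
    for m in [(-16,92,132),(-16,66,132),(-16,92,102),(-16,66,102)]:print(m,proj('t',w(p,C(*m))))
E
python3 fit.py
```

```text
[ 0.5788145  -0.15795989  0.09690682  0.17182859]
[[ 0.38 -0.19]
 [ 0.31  0.02]
 [ 0.34  0.62]
 [ 0.55  0.44]
 [ 0.29  0.25]
 [ 0.37  0.32]
 [ 0.73  0.14]
 [-0.5   1.12]
 [-0.34  0.03]
 [ 0.2   0.71]
 [ 0.22  0.12]
 [ 0.3   0.04]
 [-1.02 -0.33]
 [ 0.78  0.25]]
[0.17573247]
[0.16552662]
[0.00107639 0.00076921 0.00763466 0.01423107]
pad rest [ 0.55524591 -0.08087862  0.117     ] pad mark [ 0.56877267 -0.07798388  0.117     ]
(-16, 92, 132) [296.0989878  198.94959174]
(-16, 66, 132) [307.47812235 198.32677859]
(-16, 92, 102) [295.79519572 201.71848419]
(-16, 66, 102) [306.90886717 201.10983155]
```

Call:
send_rows --rows '[{"claw":0,"x":10,"y":-20,"z":-6,"az":0.055},{"claw":0,"x":10,"y":-20,"z":-6,"az":0.055},{"claw":0,"x":10,"y":-20,"z":-6,"az":0.055},{"claw":0,"x":10,"y":-20,"z":-6,"az":0.055},{"claw":0,"x":10,"y":-20,"z":-6,"az":0.055}]' --force 60

```text
validation failed for argument at $.ro...
```

```bash
cat > st.py <<'E'
from plant import manip
import numpy as np
from scipy.spatial.transform import Rotation as R
from fit import *
s=manip.read_state(); M=R.from_rotvec(s['tcp_rot']).as_matrix()
print('t',s['time_s'],'tcp',s['tcp_pos'].round(4),'F',np.round(s['contact_force'],2),'w',s['grip_width'],'v',np.abs(s['qvel']).max())
print('xyaw deg',np.degrees(np.arctan2(M[1,0],M[0,0])),'zaxis',M[:,2].round(3))
import sys
if len(sys.argv)>1:
    g=np.array([float(v) for v in sys.argv[1:4]]); print('tool delta mm',(M.T@(g-s['tcp_pos'])*1000).round(1))
E
python3 st.py .51 -.08 .25
```

```text
t 0.1 tcp [ 0.173  -0.6001  0.2385] F [ 0.05 -0.34  0.02] w 0.08544745960870331 v 0.003527269431869855
xyaw deg 16.08940618362714 zaxis [-0.001  0.002 -1.   ]
tool delta mm [ 468.  -406.4  -10.9]
```

Call:
send_rows --rows '[{"claw":0,"x":10,"y":-20,"z":-6,"ax":0,"ay":0,"az":0.055},{"claw":0,"x":10,"y":-20,"z":-6,"ax":0,"ay":0,"az":0.055},{"claw":0,"x":10,"y":-20,"z":-6,"ax":0,"ay":0,"az":0.055},{"claw":0,"x":10,"y":-20,"z":-6,"ax":0,"ay":0,"az":0.055},{"claw":0,"x":10,"y":-20,"z":-6,"ax":0,"ay":0,"az":0.055}]'

```text
time_s: 0.52
tcp_pos: [0.2019, -0.4921, 0.2642]
tcp_rot: [-3.133, 0.019, 0.007]
contact_force: [0.3, 0.0, -0.7]
grip_width: 0.0258
```

```bash
python3 st.py .51 -.08 .25
```

```text
t 0.5167 tcp [ 0.2019 -0.4921  0.2642] F [ 0.29  0.02 -0.7 ] w 0.02575008130408729 v 0.9844928649844001
xyaw deg -0.6881252309601533 zaxis [-0.005  0.009 -1.   ]
tool delta mm [ 303.2 -415.6   16.3]
```

Call:
send_rows --rows '[{"claw":0,"x":28,"y":-30,"z":0,"ax":0,"ay":0,"az":0},{"claw":0,"x":28,"y":-30,"z":0,"ax":0,"ay":0,"az":0},{"claw":0,"x":28,"y":-30,"z":0,"ax":0,"ay":0,"az":0},{"claw":0,"x":28,"y":-30,"z":0,"ax":0,"ay":0,"az":0},{"claw":0,"x":28,"y":-30,"z":0,"ax":0,"ay":0,"az":0}]'

```text
time_s: 0.93
tcp_pos: [0.3422, -0.342, 0.2647]
tcp_rot: [-3.135, 0.046, 0.012]
contact_force: [0.9, -0.5, -0.6]
grip_width: 0.0
```

Call:
send_rows --rows '[{"claw":0,"x":22,"y":-32,"z":0,"ax":0,"ay":0,"az":0},{"claw":0,"x":22,"y":-32,"z":0,"ax":0,"ay":0,"az":0},{"claw":0,"x":22,"y":-32,"z":0,"ax":0,"ay":0,"az":0},{"claw":0,"x":22,"y":-32,"z":0,"ax":0,"ay":0,"az":0},{"claw":0,"x":22,"y":-32,"z":0,"ax":0,"ay":0,"az":0}]'

```text
time_s: 1.35
tcp_pos: [0.461, -0.1763, 0.2643]
tcp_rot: [-3.135, 0.046, 0.014]
contact_force: [0.8, -1.3, 1.0]
grip_width: 0.0001
```

```bash
python3 st.py .51 -.08 .25
```

```text
t 1.35 tcp [ 0.461  -0.1763  0.2643] F [ 0.78 -1.32  1.04] w 0.00010877919569783243 v 1.0662217244474301
xyaw deg -1.6953522300305752 zaxis [-0.009  0.007 -1.   ]
tool delta mm [ 46.2 -97.6  14.5]
```

Call:
send_rows --rows '[{"claw":0,"x":10,"y":-24,"z":0,"ax":0,"ay":0,"az":-0.02},{"claw":0,"x":10,"y":-24,"z":0,"ax":0,"ay":0,"az":-0.02},{"claw":0,"x":10,"y":-22,"z":0,"ax":0,"ay":0,"az":0},{"claw":0,"x":8,"y":-15,"z":0,"ax":0,"ay":0,"az":0},{"claw":0,"x":0,"y":0,"z":0,"ax":0,"ay":0,"az":0}]'

```text
time_s: 1.77
tcp_pos: [0.5043, -0.0762, 0.2635]
tcp_rot: [-3.129, -0.042, 0.013]
contact_force: [0.4, 0.3, 1.0]
grip_width: 0.0003
```

```bash
python3 st.py .51 -.08 .116; python3 - <<'E'
from plant import eyes
import cv2
for n in ("scene","top"):
    cv2.imwrite(f"pics/{n}1.png",eyes.camera(n)["image"][:,:,::-1])
a=cv2.imread("pics/scene1.png"); t=cv2.imread("pics/top1.png")
cv2.imwrite("pics/b1.png",cv2.resize(a[90:260,150:340],None,fx=3.5,fy=3.5,interpolation=cv2.INTER_CUBIC))
cv2.imwrite("pics/b2.png",cv2.resize(t[150:250,250:420],None,fx=4.5,fy=4.5,interpolation=cv2.INTER_CUBIC))
E
```

```text
t 1.7667 tcp [ 0.5043 -0.0762  0.2635] F [0.39 0.31 0.96] w 0.0002711592119369031 v 0.0310218981586119
xyaw deg 1.523879732738779 zaxis [-0.008  0.012 -1.   ]
tool delta mm [  6.8   5.7 147.4]
```

View pics/b1.png

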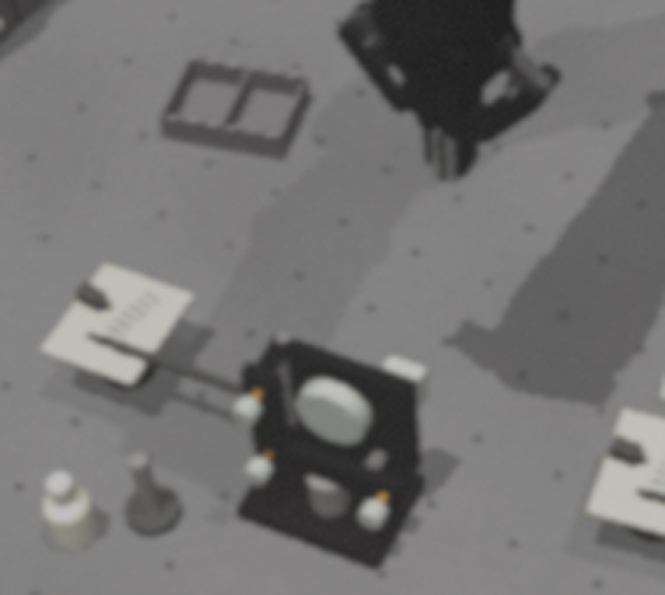

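View pics/b2.png

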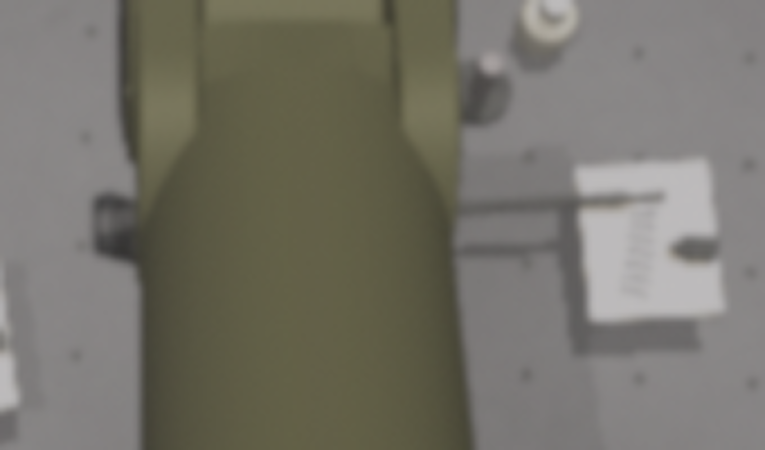

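Call:
send_rows --rows '[{"claw":0,"x":2,"y":1,"z":35,"ax":0,"ay":0,"az":0},{"claw":0,"x":2,"y":1,"z":38,"ax":0,"ay":0,"az":0},{"claw":0,"x":2,"y":1,"z":38,"ax":0,"ay":0,"az":0},{"claw":0,"x":2,"y":1,"z":30,"ax":0,"ay":0,"az":0},{"claw":0,"x":0,"y":0,"z":5,"ax":0,"ay":0,"az":0}]'

```text
time_s: 2.28
tcp_pos: [0.5106, -0.0912, 0.1156]
tcp_rot: [-3.138, -0.021, 0.003]
contact_force: [-0.3, 0.1, -0.1]
grip_width: -0.0003
```

```bash
python3 st.py .53 -.08 .118
```

```text
t 2.2833 tcp [ 0.5106 -0.0912  0.1156] F [-0.32  0.11 -0.08] w -0.0002506365177094712 v 0.09262123418317739
xyaw deg 0.7657254672210839 zaxis [-0.002  0.004 -1.   ]
tool delta mm [ 19.5 -11.   -2.4]
```

Call:
send_rows --rows '[{"claw":0,"x":5,"y":-4,"z":0,"ax":0,"ay":0,"az":0},{"claw":0,"x":5,"y":-4,"z":0,"ax":0,"ay":0,"az":0},{"claw":0,"x":4,"y":-3,"z":0,"ax":0,"ay":0,"az":0},{"claw":0,"x":3,"y":-1,"z":0,"ax":0,"ay":0,"az":0},{"claw":0,"x":0,"y":0,"z":0,"ax":0,"ay":0,"az":0}]'

```text
time_s: 2.7
tcp_pos: [0.5296, -0.0816, 0.1191]
tcp_rot: [-3.14, -0.012, 0.0]
contact_force: [0.4, -0.5, -0.3]
grip_width: 0.0003
```

```bash
python3 st.py .54 -.08 .118; python3 - <<'E'
from plant import eyes
import cv2
a=eyes.camera("scene")["image"][:,:,::-1]
cv2.imwrite("pics/c1.png",cv2.resize(a[120:240,150:300],None,fx=5,fy=5,interpolation=cv2.INTER_CUBIC))
E
```

```text
t 2.7 tcp [ 0.5296 -0.0816  0.1191] F [ 0.4  -0.52 -0.26] w 0.00027594951997260767 v 0.02345400686285678
xyaw deg 0.4458731801316882 zaxis [-0.     0.002 -1.   ]
tool delta mm [10.4 -1.5  1.1]
```

View pics/c1.png

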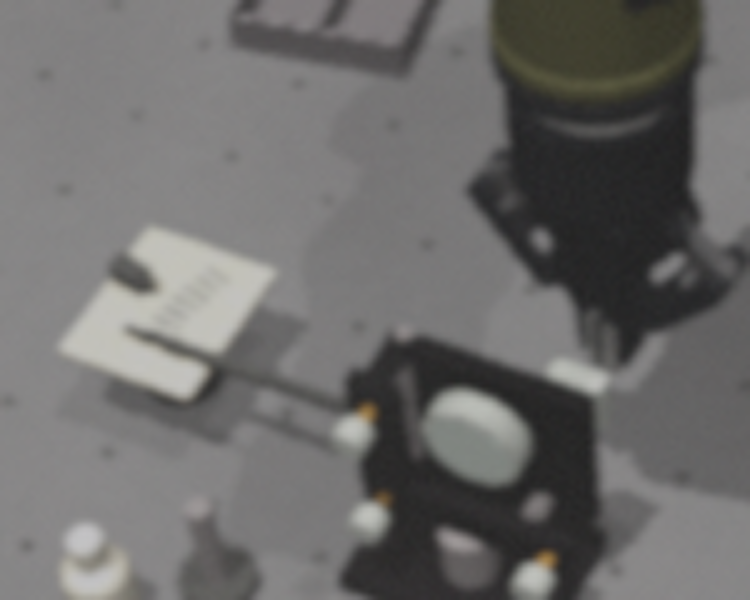

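The picture shows the fingers just behind the pad (pad at about (578,375), fingers (605,335)), with the pointer at rest. Next I close the gap slowly.

Call:
send_rows --rows '[{"claw":0,"x":3,"y":0,"z":0,"ax":0,"ay":0,"az":0},{"claw":0,"x":3,"y":0,"z":0,"ax":0,"ay":0,"az":0},{"claw":0,"x":3,"y":0,"z":0,"ax":0,"ay":0,"az":0},{"claw":0,"x":2,"y":0,"z":0,"ax":0,"ay":0,"az":0},{"claw":0,"x":1,"y":0,"z":0,"ax":0,"ay":0,"az":0}]'

```text
time_s: 3.17
tcp_pos: [0.5427, -0.0815, 0.1217]
tcp_rot: [-3.141, -0.013, -0.004]
contact_force: [-2.8, 1.4, 1.3]
grip_width: -0.0002
```

Call:
send_rows --rows '[{"claw":0,"x":1,"y":0,"z":0,"ax":0,"ay":0,"az":0},{"claw":0,"x":1,"y":0,"z":0,"ax":0,"ay":0,"az":0},{"claw":0,"x":1,"y":0,"z":0,"ax":0,"ay":0,"az":0},{"claw":0,"x":1,"y":0,"z":0,"ax":0,"ay":0,"az":0},{"claw":0,"x":1,"y":0,"z":0,"ax":0,"ay":0,"az":0}]'

```text
time_s: 3.58
tcp_pos: [0.5452, -0.0811, 0.121]
tcp_rot: [-3.141, -0.013, 0.006]
contact_force: [-3.9, 0.5, 2.2]
grip_width: 0.0001
```

```bash
python3 st.py .55 -.08 .118
```

```text
t 3.5833 tcp [ 0.5452 -0.0811  0.121 ] F [-3.87  0.47  2.19] w 0.00010907699066410753 v 0.02764603120835691
xyaw deg 0.4898091824191075 zaxis [-0.004  0.001 -1.   ]
tool delta mm [ 4.8 -1.1  3. ]
```

Call:
send_rows --rows '[{"claw":0,"x":2,"y":0,"z":0.5,"ax":0,"ay":0,"az":0},{"claw":0,"x":2,"y":0,"z":0.5,"ax":0,"ay":0,"az":0},{"claw":0,"x":2,"y":0,"z":0.5,"ax":0,"ay":0,"az":0},{"claw":0,"x":1,"y":0,"z":0,"ax":0,"ay":0,"az":0},{"claw":0,"x":1,"y":0,"z":0,"ax":0,"ay":0,"az":0}]'

```text
time_s: 4.0
tcp_pos: [0.5517, -0.0807, 0.1189]
tcp_rot: [-3.14, -0.014, 0.013]
contact_force: [-5.9, 1.2, 3.4]
grip_width: 0.0001
```

```bash
python3 st.py .55 -.08 .118;  cat > look.py <<'E'
from plant import eyes
import cv2,sys,numpy as np
a=eyes.camera("scene")["image"][:,:,::-1]; t=eyes.camera("top")["image"][:,:,::-1]
n=sys.argv[1]; cv2.imwrite(f"pics/raw_s_{n}.png",a); cv2.imwrite(f"pics/raw_t_{n}.png",t)
A=cv2.resize(a[155:205,155:215],None,fx=10,fy=10,interpolation=cv2.INTER_CUBIC)[:,:]
T=cv2.resize(t[180:225,370:415],None,fx=11,fy=11,interpolation=cv2.INTER_CUBIC)
A=cv2.resize(A,(390,325)); T=cv2.resize(T,(400,400))
o=np.zeros((400,800,3),np.uint8); o[:325,:390]=A; o[:,400:]=T
cv2.imwrite(f"pics/look{n}.png",o)
E
python3 look.py 1
```

```text
t 4.0 tcp [ 0.5517 -0.0807  0.1189] F [-5.92  1.24  3.38] w 9.033875405325234e-05 v 0.032568939344066676
xyaw deg 0.4938092794556199 zaxis [-0.009  0.001 -1.   ]
tool delta mm [-1.7 -0.8  0.9]
```

View pics/look1.png

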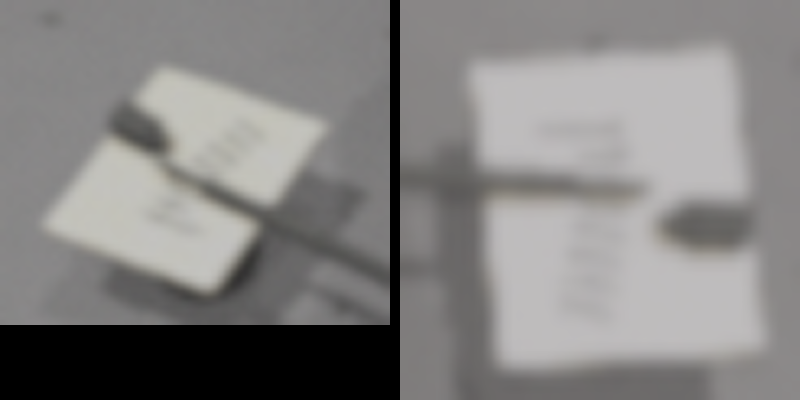

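```bash
cat > meas.py <<'E'
import sys,cv2,numpy as np
from fit import *
from scipy.optimize import minimize_scalar
p=least_squares(res,[.5,-.1,0,.15],loss='soft_l1').x
def polar(img,c,z):
    # rows: swing angle -0.1..0.35 (0.002), cols radius 100..190 mm (0.5)
    th=np.arange(-.1,.35,.002); r=np.arange(.1,.19,.0005)
    TH,R_=np.meshgrid(th,r,indexing='ij')
    mx=-np.sin(TH)*R_; my=-np.cos(TH)*R_
    cs,sn=np.cos(p[2]),np.sin(p[2])
    X=p[0]+cs*mx-sn*my; Y=p[1]+sn*mx+cs*my; Z=np.full_like(X,z)
    f,cx,cy,T=K[c]; q=np.tensordot(T[:,:3],np.stack([X,Y,Z]),1)+T[:,3][:,None,None]
    return th,r,cv2.remap(cv2.cvtColor(img,cv2.COLOR_BGR2GRAY),(f*q[0]/q[2]+cx).astype(np.float32),(f*q[1]/q[2]+cy).astype(np.float32),cv2.INTER_CUBIC).astype(float)
def dark(prof,th,lo,hi):
    m=(th>=lo)&(th<=hi); d=np.clip(np.median(prof[m])-prof[m]-8,0,None); return (d*th[m]).sum()/max(d.sum(),1e-6)
def tabres(img,c):
    g=cv2.cvtColor(img,cv2.COLOR_BGR2GRAY).astype(float)
    th,r,P=polar(img,c,.060)
    cols=(r>.161)&(r<.172); return th,P[:,cols].mean(1)
for n in sys.argv[1:]:
  for c,f in (('t',f'pics/raw_t_{n}.png'),('s',f'pics/raw_s_{n}.png')):
    img=cv2.imread(f); th,r,P=polar(img,c,.058)
    est=[]
    for a,b in ((.128,.136),(.136,.144),(.144,.152)):
        prof=P[:,(r>=a)&(r<b)].mean(1); m=(th>-.06)&(th<.3)
        k=th[m][np.argmin(prof[m])]; est.append(dark(prof,th,k-.06,k+.06))
    tb=[]
    for z in (.058,.064):
        th,r,Q=polar(img,c,z); prof=Q[:,(r>.161)&(r<.170)].mean(1); m=(th>.08)&(th<.26); k=th[m][np.argmin(prof[m])]
        tb.append(dark(prof,th,k-.09,k+.09))
    print(n,c,'pointer',np.round(est,4),'tab z58/z64',np.round(tb,4))
    v=cv2.resize(np.clip(P,0,255).astype(np.uint8),None,fx=3,fy=2); cv2.imwrite(f'pics/pol_{c}_{n}.png',v)
E
cp pics/top0.png pics/raw_t_0.png; cp pics/scene0.png pics/raw_s_0.png; python3 meas.py 0 1
python3 - <<'E'
import cv2,numpy as np
cv2.imwrite('pics/pol1.png',np.hstack([cv2.resize(cv2.imread(f'pics/pol_{c}_1.png'),(390,450)) for c in 'ts']))
E
```

```text
0 t pointer [-0.0013 -0.0019 -0.0019] tab z58/z64 [0.1748 0.1825]
0 s pointer [0.008  0.0122 0.0095] tab z58/z64 [0.1694 0.1519]
1 t pointer [0.1206 0.1239 0.123 ] tab z58/z64 [0.1748 0.1825]
1 s pointer [0.1257 0.1275 0.123 ] tab z58/z64 [0.1669 0.1516]
```

View pics/pol1.png

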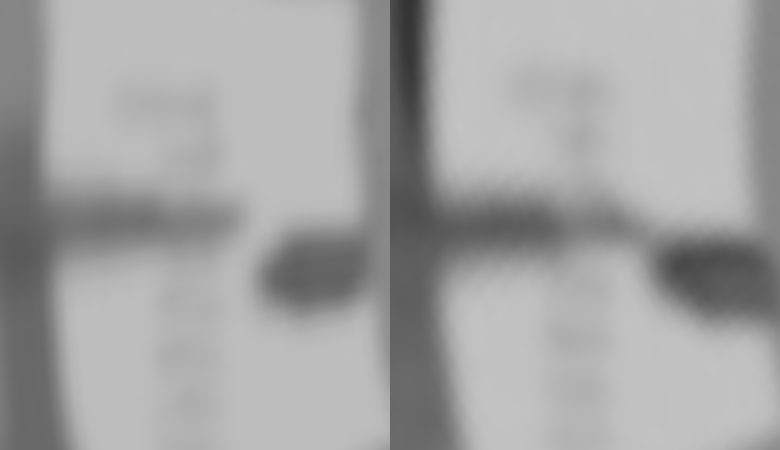

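```bash
cat > tab.py <<'E'
import sys
sys.argv=sys.argv[:1]
from meas import *
def synth(c,th,tl,roi,rad=.157,S=16):
    u0,v0,u1,v1=roi; h=.006
    poly=[(rad,0),(rad+tl,h),(rad+.018,h),(rad+.018,-h),(rad+tl,-h)]
    pts=[]
    for z in (.052,.064):
        for r,t in poly:
            m=rot(np.array([t,-r,z]),th); pts.append((proj(c,w(p,m))+.5-[u0,v0])*S)
    im=np.zeros(((v1-v0)*S,(u1-u0)*S),np.uint8)
    cv2.fillConvexPoly(im,cv2.convexHull(np.array(pts,np.float32)).astype(np.int32),255)
    im=cv2.GaussianBlur(im,(0,0),S*.8)
    return cv2.resize(im,(u1-u0,v1-v0),interpolation=cv2.INTER_AREA)/255.
n=0
for c,f in (('t','pics/raw_t_0.png'),('s','pics/raw_s_0.png')):
    g=cv2.cvtColor(cv2.imread(f),cv2.COLOR_BGR2GRAY).astype(float)
    ctr=proj(c,w(p,rot(C(0,-166,58),.17)))
    u,v=ctr.round().astype(int); 
    W=7; roi=(u-W,v-W,u+W,v+W) if c=='t' else (u-W,v-W+1,u+W,v+W-3)
    pa=g[roi[1]:roi[3],roi[0]:roi[2]]; d=np.clip(np.percentile(pa,85)-pa-10,0,None)
    d[(pa>0)&(d<12)]=0
    for tl in (.004,.006,.009):
      best=None
      for th in np.arange(.13,.21,.002):
        for rad in np.arange(.154,.1611,.001):
          s=synth(c,th,tl,roi,rad); k=(s*d).sum()/(s*s).sum(); e=((k*s-d)**2).sum()
          if best is None or e<best[0]: best=(e,th,rad,k)
      print(c,tl,best,roi)
E
python3 tab.py
```

```text
t 0.004 (np.float64(4657.808871452778), np.float64(0.17200000000000004), np.float64(0.161), np.float64(71.27754004395246)) (np.int64(394), np.int64(198), np.int64(408), np.int64(212))
t 0.006 (np.float64(4030.8893914487426), np.float64(0.17000000000000004), np.float64(0.161), np.float64(74.11543792929861)) (np.int64(394), np.int64(198), np.int64(408), np.int64(212))
t 0.009 (np.float64(5064.968733196923), np.float64(0.17000000000000004), np.float64(0.161), np.float64(76.996935947577)) (np.int64(394), np.int64(198), np.int64(408), np.int64(212))
s 0.004 (np.float64(90030.35164902954), np.float64(0.17400000000000004), np.float64(0.161), np.float64(78.4348418320959)) (np.int64(172), np.int64(171), np.int64(186), np.int64(181))
s 0.006 (np.float64(81349.46033714093), np.float64(0.17400000000000004), np.float64(0.161), np.float64(83.12281198798757)) (np.int64(172), np.int64(171), np.int64(186), np.int64(181))
s 0.009 (np.float64(73431.45218449365), np.float64(0.17600000000000005), np.float64(0.161), np.float64(88.95599055107883)) (np.int64(172), np.int64(171), np.int64(186), np.int64(181))
```

Call:
send_rows --rows '[{"claw":0,"x":1,"y":0,"z":0,"ax":0,"ay":0,"az":0},{"claw":0,"x":1,"y":0,"z":0,"ax":0,"ay":0,"az":0},{"claw":0,"x":1,"y":0,"z":0,"ax":0,"ay":0,"az":0},{"claw":0,"x":0.6,"y":0,"z":0,"ax":0,"ay":0,"az":0},{"claw":0,"x":0.4,"y":0,"z":0,"ax":0,"ay":0,"az":0}]'

```text
time_s: 4.52
tcp_pos: [0.5528, -0.081, 0.1183]
tcp_rot: [-3.141, -0.012, 0.025]
contact_force: [-6.0, 0.4, 3.9]
grip_width: -0.0001
```

```bash
python3 st.py .5555 -.08 .118; python3 look.py 2; python3 meas.py 2; python3 st.py
```

```text
t 4.5167 tcp [ 0.5528 -0.081   0.1183] F [-5.98  0.4   3.9 ] w -0.00010091172872056997 v 0.02009192937987176
xyaw deg 0.4481300232423931 zaxis [-0.016  0.    -1.   ]
tool delta mm [ 2.7 -0.9  0.2]
2 t pointer [0.1348 0.1324 0.1322] tab z58/z64 [0.1747 0.1824]
2 s pointer [0.1425 0.1459 0.1428] tab z58/z64 [0.168  0.1517]
t 4.6167 tcp [ 0.5528 -0.081   0.1183] F [-6.34  0.79  4.18] w 9.074203839438303e-05 v 0.0029302962473831914
xyaw deg 0.4496556675706571 zaxis [-0.016  0.    -1.   ]
```

View pics/look2.png

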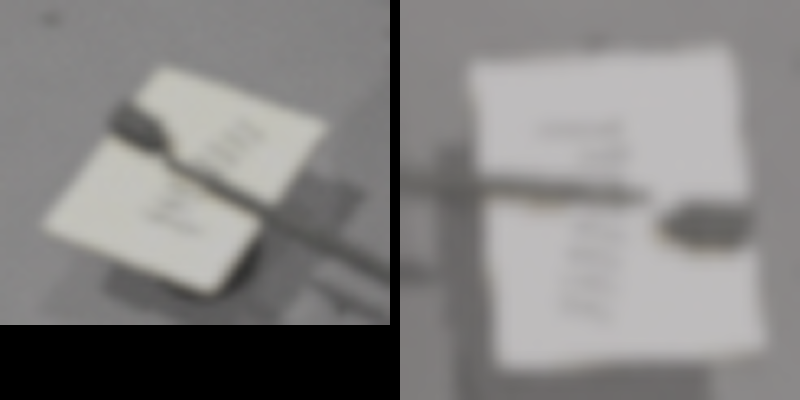

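```bash
python3 - <<'E'
import cv2
for n in (0,2):
    t=cv2.cvtColor(cv2.imread(f'pics/raw_t_{n}.png'),cv2.COLOR_BGR2GRAY); print(t[190:216,384:412] if n==2 else t[198:213,394:412])
s=cv2.cvtColor(cv2.imread('pics/raw_s_0.png'),cv2.COLOR_BGR2GRAY);print('scene cols168-196 rows 164-192');print(s[164:192,168:196])
E
```

```text
[[163 169 174 177 177 177 177 177 177 177 177 177 176 173 160 140 127 125]
 [164 171 175 177 177 177 177 177 177 177 177 177 176 174 163 142 127 125]
 [163 169 175 177 177 177 177 176 176 175 175 176 175 173 164 142 127 125]
 [167 172 175 177 177 176 174 170 167 166 166 167 167 166 158 139 126 124]
 [168 172 175 176 175 171 164 153 142 139 140 142 144 144 139 128 124 124]
 [166 170 174 175 169 157 143 125 111 107 109 111 113 113 114 114 121 124]
 [168 172 174 171 157 135 116 101  93  93  95  95  95  96  99 107 121 125]
 [169 172 174 169 152 125 102  92  90  91  92  93  93  92  97 108 121 126]
 [165 170 174 170 156 135 114  99  92  90  92  93  92  93 101 114 123 126]
 [168 172 175 173 166 154 141 127 113 106 107 106 104 107 119 130 129 127]
 [170 174 176 176 172 168 163 156 145 140 140 140 138 141 149 150 137 128]
 [168 173 176 177 176 175 174 171 166 164 164 164 164 164 167 162 142 128]
 [170 174 176 177 177 177 176 176 175 174 174 174 174 175 173 165 143 129]
 [171 175 176 177 177 177 177 177 177 176 176 177 177 176 175 165 143 128]
 [171 175 176 177 177 177 177 177 177 177 177 177 
[... 5676 characters left out ...]
183 183 184 184 183 179 166 143 121 115 117 120 126 136 150 161 167 171
  178 183 184 184 185 184 184 184 183 177]
 [184 184 184 183 184 182 177 166 150 128 107  93  91 100 113 130 141 152
  165 175 181 183 184 184 184 184 180 164]
 [185 183 184 184 183 183 183 181 174 163 145 128 117 105  97  97 104 117
  134 153 165 172 177 181 183 182 171 147]
 [184 185 184 184 184 184 184 184 183 179 174 168 159 144 120  97  87  90
   99 113 126 139 153 165 171 168 154 124]
 [184 184 184 184 184 184 184 185 184 184 184 183 179 171 156 136 116 100
   93  91  94 102 115 127 136 135 122 102]
 [179 183 184 184 184 184 184 184 184 185 185 185 184 183 178 170 158 144
  132 123 111 100  91  93  98 100  97  91]]
```

```bash
python3 - <<'E'
from fit import *
import cv2
p=least_squares(res,[.5,-.1,0,.15],loss='soft_l1').x
for c in 'ts':
    for th in (0,.13,.15,.16,.17,.18,.19): print(c,th,proj(c,w(p,rot(C(0,-157,58),th))).round(2),proj(c,w(p,rot(C(0,-157,52),th))).round(2),proj(c,w(p,rot(C(0,-157,64),th))).round(2))
s=cv2.cvtColor(cv2.imread('pics/raw_s_2.png'),cv2.COLOR_BGR2GRAY);print('scene cols168-196 rows 168-192');print(s[168:190,168:194])
E
```

```text
t 0 [397.52 193.48] [397.01 194.04] [398.04 192.92]
t 0.13 [397.81 201.71] [397.29 202.23] [398.33 201.18]
t 0.15 [397.75 202.97] [397.24 203.49] [398.27 202.45]
t 0.16 [397.72 203.61] [397.2  204.12] [398.24 203.09]
t 0.17 [397.67 204.24] [397.16 204.75] [398.19 203.72]
t 0.18 [397.62 204.87] [397.11 205.38] [398.14 204.36]
t 0.19 [397.57 205.5 ] [397.05 206.01] [398.09 204.99]
s 0 [174.88 185.86] [175.35 187.44] [174.41 184.26]
s 0.13 [179.87 179.96] [180.31 181.56] [179.42 178.36]
s 0.15 [180.71 179.1 ] [181.15 180.7 ] [180.26 177.5 ]
s 0.16 [181.13 178.68] [181.57 180.27] [180.69 177.07]
s 0.17 [181.57 178.26] [182.   179.85] [181.12 176.65]
s 0.18 [182.   177.84] [182.44 179.43] [181.56 176.23]
s 0.19 [182.44 177.42] [182.87 179.02] [182.   175.81]
scene cols168-196 rows 168-192
[[135 134 135 134 134 134 134 137 149 169 185 191 193 192 193 193 192 190
  187 183 178 169 160 150 142 135]
 [135 135 135 135 133 132 132 141 163 181 190 193 193 193 193 193 193 193
  192 192 190 187 182 176 165 154]
 [135 135 135 135 131 123 122 138 164 182 191 193 194 193 193 193 193 193
  193 193 192
[... 1393 characters left out ...]
65 157 141
  119 104 105 120 141 160 175 185]
 [193 194 193 193 193 193 193 193 193 193 191 189 185 178 172 170 170 163
  146 123 105  99 108 122 142 160]
 [193 193 193 193 194 194 193 193 193 192 188 184 180 177 177 178 180 176
  171 161 142 122 105  99 107 122]
 [193 193 193 193 193 193 193 193 191 189 187 181 174 171 174 181 186 187
  187 184 176 162 143 122 105  98]
 [193 193 193 192 193 193 193 192 188 184 181 178 177 178 180 184 188 192
  193 192 190 186 178 163 142 122]
 [193 193 193 193 192 192 193 193 189 184 177 172 174 179 183 185 189 192
  193 193 193 193 192 186 177 160]
 [193 194 194 193 192 193 192 193 192 189 186 182 181 178 177 179 182 187
  190 192 194 194 194 193 190 177]]
```

```bash
cat > tab2.py <<'E'
import sys; sys.argv=sys.argv[:1]
from tab import synth,p,rot,proj,w,C,np,cv2
from scipy.optimize import least_squares
def run(c,f,half,zr):
    g=cv2.cvtColor(cv2.imread(f),cv2.COLOR_BGR2GRAY).astype(float)
    u,v=proj(c,w(p,rot(C(0,-164,60),.17))).round().astype(int); W=9
    roi=(u-W,v-W,u+W,v+W); pa=g[roi[1]:roi[3],roi[0]:roi[2]]
    # mask: plate interior, swing .06-.27
    S=8; pts=[]
    for x,y in ((-52,-130),(-52,-179),(-14,-179),(-14,-150),(-40,-150)): pass
    poly=[w(p,np.array([x,y,.052])) for x,y in ((-.062,-.15),(-.062,-.179),(-.008,-.179),(-.008,-.162),(-.016,-.15))]
    m=np.zeros(pa.shape,np.uint8); cv2.fillConvexPoly(m,np.array([proj(c,q)-[roi[0],roi[1]] for q in poly]).round().astype(np.int32),1)
    d=np.percentile(pa[m>0],92)-pa
    out=[]
    for tl in (.004,.006,.009):
      best=None
      for th in np.arange(.13,.22,.003):
        for rad in np.arange(.153,.1661,.001):
          s=synth(c,th,tl,roi,rad)*m; k=(s*d*m).sum()/(s*s).sum(); e=((k*s-d)**2*m).sum()
          if best is None or e<best[0]: best=(e,th,rad,k)
      print(f,tl,np.round(best,4),m.sum())
for n in (0,2):
    run('t',f'pics/raw_t_{n}.png',0,0) if n==0 else None
    run('s',f'pics/raw_s_{n}.png',0,0) if n==0 else None
E
python3 tab2.py | grep pics
```

```text
pics/raw_t_0.png 0.004 [1.43968805e+04 1.72000000e-01 1.62000000e-01 8.82868000e+01] 199
pics/raw_t_0.png 0.006 [1.77564709e+04 1.72000000e-01 1.62000000e-01 9.12253000e+01] 199
pics/raw_t_0.png 0.009 [2.16660479e+04 1.72000000e-01 1.61000000e-01 9.40169000e+01] 199
pics/raw_s_0.png 0.004 [1.31300701e+04 1.81000000e-01 1.64000000e-01 9.43392000e+01] 202
pics/raw_s_0.png 0.006 [1.17048825e+04 1.81000000e-01 1.63000000e-01 9.60507000e+01] 202
pics/raw_s_0.png 0.009 [1.03435048e+04 1.81000000e-01 1.62000000e-01 9.95876000e+01] 202
```

Call:
send_rows --rows '[{"claw":0,"x":1,"y":0,"z":0,"ax":0,"ay":0.003,"az":0},{"claw":0,"x":1,"y":0,"z":0,"ax":0,"ay":0.003,"az":0},{"claw":0,"x":1,"y":0,"z":0,"ax":0,"ay":0.003,"az":0},{"claw":0,"x":1,"y":0,"z":0,"ax":0,"ay":0.003,"az":0},{"claw":0,"x":0.8,"y":0,"z":0,"ax":0,"ay":0.003,"az":0}]'

```text
time_s: 5.03
tcp_pos: [0.5541, -0.081, 0.1176]
tcp_rot: [-3.141, -0.011, 0.014]
contact_force: [-6.8, 2.3, 4.4]
grip_width: 0.0003
```

```bash
python3 st.py .5555 -.08 .118; python3 look.py 3; python3 meas.py 3; python3 st.py
```

```text
t 5.0333 tcp [ 0.5541 -0.081   0.1176] F [-6.76  2.27  4.41] w 0.000265229010097299 v 0.026659633341309566
xyaw deg 0.4081960624549367 zaxis [-0.009  0.    -1.   ]
tool delta mm [ 1.4 -1.  -0.4]
3 t pointer [0.1532 0.1487 0.1497] tab z58/z64 [0.1747 0.1824]
3 s pointer [0.1605 0.1601 0.1605] tab z58/z64 [0.1692 0.1519]
t 5.1333 tcp [ 0.554  -0.081   0.1176] F [-6.81  1.23  4.92] w 0.0002918403712081051 v 0.0020286593206768557
xyaw deg 0.407251356767351 zaxis [-0.009  0.    -1.   ]
```

View pics/look3.png

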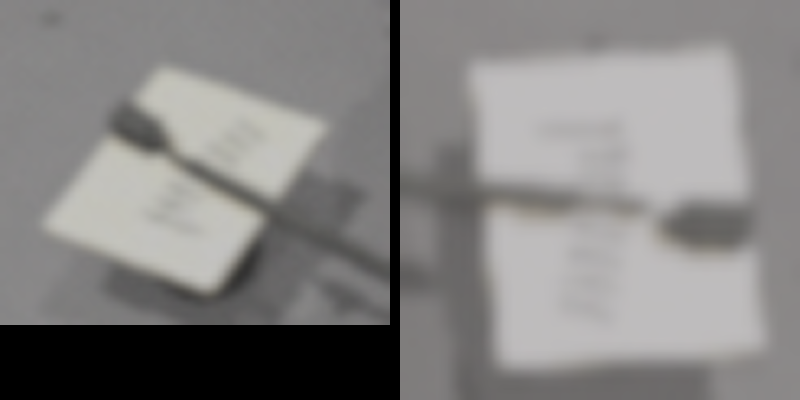

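Call:
send_rows --rows '[{"claw":0,"x":0.9,"y":0,"z":0,"ax":0,"ay":0.002,"az":0},{"claw":0,"x":0.9,"y":0,"z":0,"ax":0,"ay":0.002,"az":0},{"claw":0,"x":0.9,"y":0,"z":0,"ax":0,"ay":0.002,"az":0},{"claw":0,"x":0.9,"y":0,"z":0,"ax":0,"ay":0.002,"az":0},{"claw":0,"x":0.9,"y":0,"z":0,"ax":0,"ay":0.002,"az":0}]'

```text
time_s: 5.55
tcp_pos: [0.5545, -0.0813, 0.117]
tcp_rot: [3.141, 0.01, -0.013]
contact_force: [-6.2, 1.5, 4.2]
grip_width: 0.0001
```

```bash
python3 st.py .5555 -.08 .118; python3 look.py 4; python3 meas.py 4; python3 st.py
```

```text
t 5.55 tcp [ 0.5545 -0.0813  0.117 ] F [-6.22  1.53  4.21] w 0.00011551455038124047 v 0.005467831681641905
xyaw deg 0.3544006624196 zaxis [-0.008 -0.001 -1.   ]
tool delta mm [ 1.  -1.3 -1. ]
4 t pointer [0.1583 0.1604 0.1565] tab z58/z64 [0.1748 0.1825]
4 s pointer [0.1655 0.1637 0.1621] tab z58/z64 [0.1694 0.1519]
t 5.65 tcp [ 0.5545 -0.0813  0.117 ] F [-5.89  1.4   4.78] w 0.00023170038207375758 v 0.0025375663295068972
xyaw deg 0.3476446591988965 zaxis [-0.008 -0.001 -1.   ]
```

View pics/look4.png

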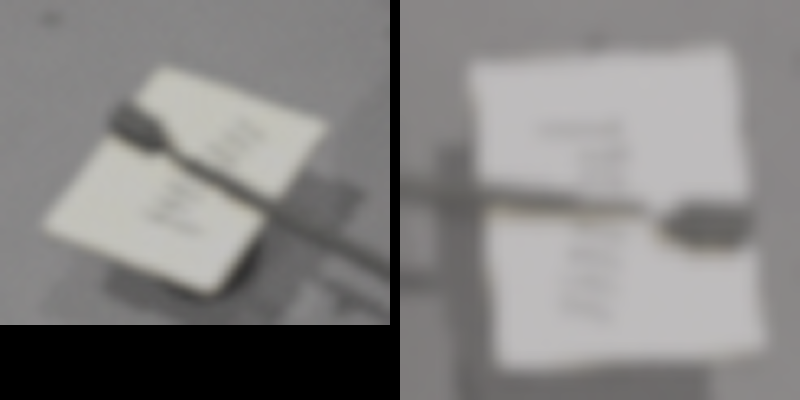

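Call:
send_rows --rows '[{"claw":0,"x":1.2,"y":0,"z":0,"ax":0,"ay":0.002,"az":0},{"claw":0,"x":1.1,"y":0,"z":0,"ax":0,"ay":0.002,"az":0},{"claw":0,"x":1.0,"y":0,"z":0,"ax":0,"ay":0.002,"az":0},{"claw":0,"x":0.9,"y":0,"z":0,"ax":0,"ay":0.002,"az":0},{"claw":0,"x":0.9,"y":0,"z":0,"ax":0,"ay":0.002,"az":0}]'

```text
time_s: 6.07
tcp_pos: [0.5551, -0.0815, 0.1164]
tcp_rot: [3.14, 0.008, -0.013]
contact_force: [-7.4, -0.3, 5.8]
grip_width: -0.0003
```

```bash
python3 st.py .5555 -.08 .118; python3 look.py 5; python3 meas.py 5; python3 st.py
```

```text
t 6.0667 tcp [ 0.5551 -0.0815  0.1164] F [-7.45 -0.25  5.79] w -0.0003162989921377737 v 0.004207867625570569
xyaw deg 0.3024309562765455 zaxis [-0.008 -0.001 -1.   ]
tool delta mm [ 0.3 -1.5 -1.6]
5 t pointer [0.1679 0.1688 0.1706] tab z58/z64 [0.1747 0.1825]
5 s pointer [0.1733 0.1716 0.17  ] tab z58/z64 [0.1699 0.1518]
t 6.1667 tcp [ 0.5551 -0.0815  0.1164] F [-7.78  0.33  4.21] w -0.00013176153212483515 v 0.0018405179127969264
xyaw deg 0.29800024042926493 zaxis [-0.008 -0.001 -1.   ]
```

View pics/look5.png

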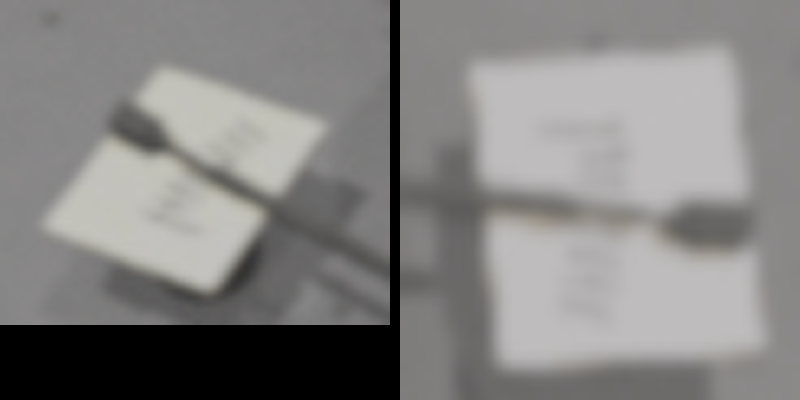

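Call:
send_rows --rows '[{"claw":0,"x":0.9,"y":0,"z":-0.1,"ax":0,"ay":0.002,"az":0},{"claw":0,"x":0.85,"y":0,"z":-0.1,"ax":0,"ay":0.002,"az":0},{"claw":0,"x":0.85,"y":0,"z":-0.1,"ax":0,"ay":0.002,"az":0},{"claw":0,"x":0.85,"y":0,"z":-0.1,"ax":0,"ay":0.002,"az":0},{"claw":0,"x":0.85,"y":0,"z":-0.1,"ax":0,"ay":0.002,"az":0}]'

```text
time_s: 6.58
tcp_pos: [0.555, -0.0816, 0.1163]
tcp_rot: [3.14, 0.007, -0.012]
contact_force: [-6.7, 2.2, 4.6]
grip_width: 0.0
```

```bash
python3 st.py .5555 -.08 .118; python3 look.py 6; python3 meas.py 6; python3 st.py
```

```text
t 6.5833 tcp [ 0.555  -0.0816  0.1163] F [-6.67  2.17  4.55] w 1.4942224382429917e-05 v 0.003443051196389853
xyaw deg 0.25273409614923775 zaxis [-0.008 -0.002 -1.   ]
tool delta mm [ 0.5 -1.6 -1.7]
6 t pointer [0.1658 0.1657 0.1667] tab z58/z64 [0.1747 0.1824]
6 s pointer [0.1704 0.1681 0.1664] tab z58/z64 [0.1699 0.1519]
t 6.6833 tcp [ 0.555  -0.0815  0.1163] F [-7.36  1.5   4.83] w 6.83316136914181e-05 v 0.0015742065714811143
xyaw deg 0.2588969368443169 zaxis [-0.008 -0.002 -1.   ]
```

View pics/look6.png

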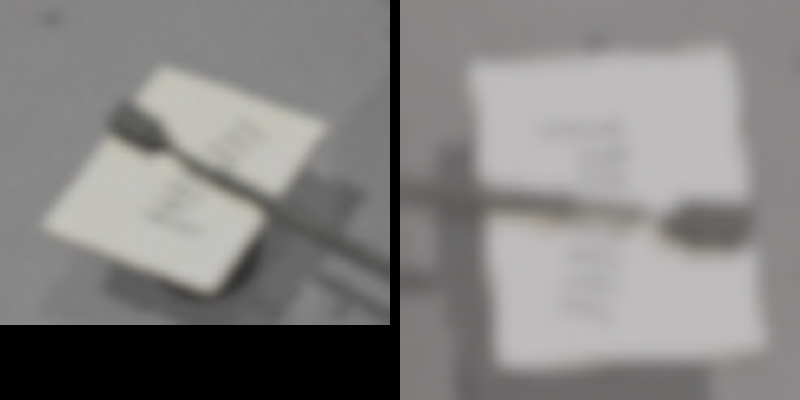

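Call:
send_rows --rows '[{"claw":0,"x":1.1,"y":0,"z":-0.1,"ax":0,"ay":0.002,"az":0},{"claw":0,"x":1.0,"y":0,"z":-0.1,"ax":0,"ay":0.002,"az":0},{"claw":0,"x":0.95,"y":0,"z":-0.1,"ax":0,"ay":0.002,"az":0},{"claw":0,"x":0.9,"y":0,"z":-0.1,"ax":0,"ay":0.002,"az":0},{"claw":0,"x":0.9,"y":0,"z":-0.1,"ax":0,"ay":0.002,"az":0}]'

```text
time_s: 7.1
tcp_pos: [0.5554, -0.0815, 0.1164]
tcp_rot: [3.139, 0.006, -0.012]
contact_force: [-7.9, 1.7, 5.2]
grip_width: -0.0001
```

```bash
python3 st.py .5555 -.08 .118; python3 look.py 7; python3 meas.py 7; python3 st.py
```

```text
t 7.1 tcp [ 0.5554 -0.0815  0.1164] F [-7.85  1.7   5.23] w -6.894997517375131e-05 v 0.003630960978095146
xyaw deg 0.21507207724332789 zaxis [-0.008 -0.003 -1.   ]
tool delta mm [ 0.1 -1.5 -1.7]
7 t pointer [0.172  0.1746 0.1741] tab z58/z64 [0.1747 0.1825]
7 s pointer [0.1769 0.1756 0.1735] tab z58/z64 [0.17   0.1518]
t 7.2 tcp [ 0.5553 -0.0815  0.1163] F [-6.44  1.8   5.35] w -0.0002975808389325288 v 0.001430417609192983
xyaw deg 0.21703111388881438 zaxis [-0.008 -0.003 -1.   ]
```

View pics/look7.png

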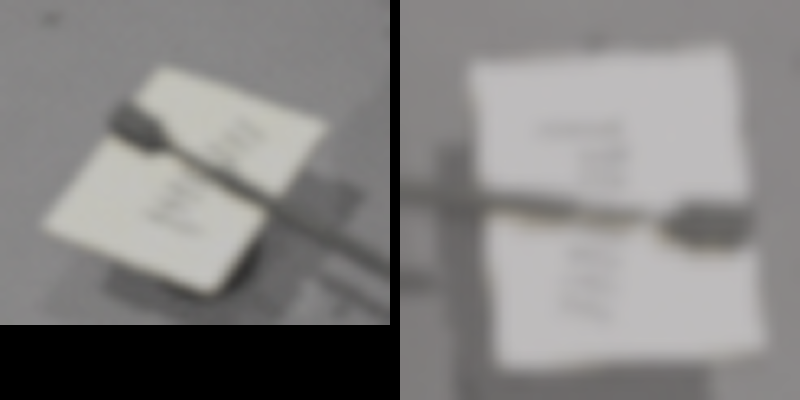

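Both views agree the pointer is in line with the tooth (swing 0.174 vs 0.172–0.175). Holding now.

Call:
send_rows --rows '[{"claw":0,"x":0.88,"y":0,"z":-0.1,"ax":0,"ay":0.002,"az":0},{"claw":0,"x":0.88,"y":0,"z":-0.1,"ax":0,"ay":0.002,"az":0},{"claw":0,"x":0.88,"y":0,"z":-0.1,"ax":0,"ay":0.002,"az":0},{"claw":0,"x":0.88,"y":0,"z":-0.1,"ax":0,"ay":0.002,"az":0},{"claw":0,"x":0.88,"y":0,"z":-0.1,"ax":0,"ay":0.002,"az":0}]'

```text
time_s: 7.62
tcp_pos: [0.5552, -0.0815, 0.1163]
tcp_rot: [3.138, 0.005, -0.012]
contact_force: [-6.9, 1.0, 6.4]
grip_width: -0.0003
```

```bash
python3 look.py 8; python3 meas.py 8; python3 st.py
```

```text
8 t pointer [0.1698 0.1695 0.1718] tab z58/z64 [0.1746 0.1823]
8 s pointer [0.1735 0.1714 0.17  ] tab z58/z64 [0.17   0.1518]
t 7.7167 tcp [ 0.5552 -0.0815  0.1163] F [-6.95  0.47  4.38] w 1.73159929053267e-05 v 0.001881902720644573
xyaw deg 0.17620902803709868 zaxis [-0.008 -0.003 -1.   ]
```

Call:
send_rows --rows '[{"claw":0,"x":0.96,"y":0,"z":-0.1,"ax":0,"ay":0.002,"az":0},{"claw":0,"x":0.94,"y":0,"z":-0.1,"ax":0,"ay":0.002,"az":0},{"claw":0,"x":0.93,"y":0,"z":-0.1,"ax":0,"ay":0.002,"az":0},{"claw":0,"x":0.92,"y":0,"z":-0.1,"ax":0,"ay":0.002,"az":0},{"claw":0,"x":0.92,"y":0,"z":-0.1,"ax":0,"ay":0.002,"az":0}]'

```text
time_s: 8.13
tcp_pos: [0.5553, -0.0815, 0.1163]
tcp_rot: [3.138, 0.004, -0.012]
contact_force: [-6.6, 1.2, 5.2]
grip_width: -0.0006
```

```bash
python3 look.py 9; python3 meas.py 9; python3 st.py
```

```text
9 t pointer [0.1717 0.1744 0.1742] tab z58/z64 [0.1747 0.1825]
9 s pointer [0.1769 0.1753 0.1736] tab z58/z64 [0.17   0.1519]
t 8.2333 tcp [ 0.5553 -0.0815  0.1163] F [-7.6   1.49  4.69] w 0.00023453253297758247 v 0.0012788047293759172
xyaw deg 0.1323233093056734 zaxis [-0.008 -0.004 -1.   ]
```

Call:
send_rows --rows '[{"claw":0,"x":0.91,"y":0,"z":-0.1,"ax":0,"ay":0.002,"az":0},{"claw":0,"x":0.91,"y":0,"z":-0.1,"ax":0,"ay":0.002,"az":0},{"claw":0,"x":0.91,"y":0,"z":-0.1,"ax":0,"ay":0.002,"az":0},{"claw":0,"x":0.91,"y":0,"z":-0.1,"ax":0,"ay":0.002,"az":0},{"claw":0,"x":0.91,"y":0,"z":-0.1,"ax":0,"ay":0.002,"az":0}]'

```text
time_s: 8.65
tcp_pos: [0.5553, -0.0815, 0.1163]
tcp_rot: [3.137, 0.003, -0.012]
contact_force: [-6.8, 2.0, 5.1]
grip_width: -0.0001
```

```bash
python3 look.py 10; python3 meas.py 10; python3 st.py
```

```text
10 t pointer [0.1719 0.1746 0.1741] tab z58/z64 [0.1746 0.1824]
10 s pointer [0.1769 0.1743 0.1735] tab z58/z64 [0.1701 0.1519]
t 8.75 tcp [ 0.5553 -0.0815  0.1163] F [-7.44  0.93  5.1 ] w -6.674019340664731e-05 v 0.0026080427343358544
xyaw deg 0.08962206339898908 zaxis [-0.008 -0.004 -1.   ]
```

Held over 1.5 s, with the readings unchanged. Releasing and backing off.

Call:
send_rows --rows '[{"claw":0,"x":-3,"y":0,"z":0,"ax":0,"ay":0,"az":0},{"claw":0,"x":-6,"y":0,"z":0,"ax":0,"ay":0,"az":0},{"claw":0,"x":-10,"y":0,"z":0,"ax":0,"ay":0,"az":0},{"claw":0,"x":-15,"y":0,"z":0,"ax":0,"ay":0,"az":0},{"claw":0,"x":-15,"y":0,"z":0,"ax":0,"ay":0,"az":0}]'

```text
time_s: 9.17
tcp_pos: [0.5096, -0.0836, 0.1163]
tcp_rot: [3.136, -0.0, -0.001]
contact_force: [0.5, -0.4, 0.8]
grip_width: -0.0001
```

Call:
send_rows --rows '[{"claw":0,"x":-10,"y":0,"z":-25,"ax":0,"ay":0,"az":0},{"claw":0,"x":-5,"y":0,"z":-35,"ax":0,"ay":0,"az":0},{"claw":0,"x":0,"y":0,"z":-35,"ax":0,"ay":0,"az":0},{"claw":0,"x":0,"y":0,"z":-25,"ax":0,"ay":0,"az":0},{"claw":0,"x":0,"y":0,"z":0,"ax":0,"ay":0,"az":0}]'

```text
time_s: 9.58
tcp_pos: [0.4947, -0.0835, 0.2403]
tcp_rot: [3.136, -0.001, 0.007]
contact_force: [0.5, -0.3, 0.7]
grip_width: -0.0004
```

Call:
send_rows --rows '[{"claw":0,"x":0,"y":0,"z":0,"ax":0,"ay":0,"az":0},{"claw":0,"x":0,"y":0,"z":0,"ax":0,"ay":0,"az":0},{"claw":0,"x":0,"y":0,"z":0,"ax":0,"ay":0,"az":0},{"claw":0,"x":0,"y":0,"z":0,"ax":0,"ay":0,"az":0},{"claw":0,"x":0,"y":0,"z":0,"ax":0,"ay":0,"az":0}]'

```text
time_s: 10.0
tcp_pos: [0.4967, -0.0841, 0.2394]
tcp_rot: [3.135, -0.002, 0.016]
contact_force: [0.6, -0.7, -0.3]
grip_width: 0.0001
```

```bash
python3 look.py 11; python3 meas.py 11; python3 st.py
```

```text
11 t pointer [-0.001  -0.002  -0.0019] tab z58/z64 [0.1749 0.1825]
11 s pointer [0.0081 0.0121 0.0094] tab z58/z64 [0.1693 0.1518]
t 10.1 tcp [ 0.4967 -0.0841  0.2394] F [ 0.23 -0.21  0.54] w -7.023112281064185e-05 v 0.0068036461110840985
xyaw deg -0.052292985609647506 zaxis [ 0.01  -0.006 -1.   ]
```

View pics/raw_s_11.png

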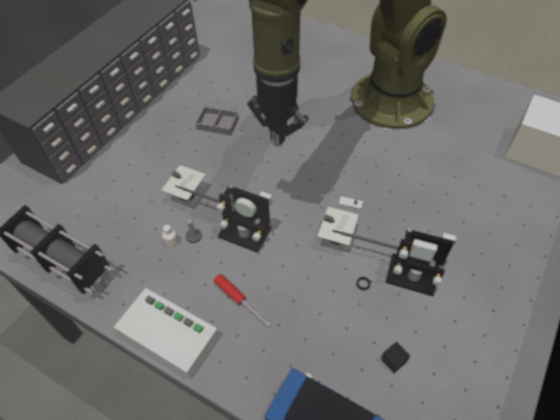

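The pointer is back at its rest reading, around (180,187) in the picture. The tab reads the same as at the start, the other objects look unmoved, and the arm is clear at z 0.24 m.

```bash
python3 -c "
from plant import manip
print(manip.job_done())"
```

```text
the job is handed in; nothing more can be done
None
```

I pressed the round mirror's pad with the side of the closed fingers until its pointer lined up with the tooth, held it, let it spring back, and backed clear. The job is handed in at about 10 s of robot time.

- **Alignment:** During the hold the top camera read the pointer at 0.170–0.174 rad and the tab at 0.172–0.175. The scene camera read the pointer at 0.172–0.176, with tab estimates from 0.168 to 0.181. The two cameras disagree on where the tooth is by about 0.01 rad, so I can confirm alignment, and that it did not pass the tooth, only to roughly 0.005–0.01 rad.
- **Hold:** It lasted about 1.65 s. Early on, the pointer dipped about 0.004 rad short, and I corrected it.
- **Force:** The push at the pad was about 7 N. Readings stayed below 10 N throughout.
- **Release:** After the release the pointer read the same as at the start to within 0.001 rad in both cameras. The tab also read unchanged.
- **Clear:** The arm stands at z 0.24 m with contact force near zero. I compared the square mount and the loose objects with the start picture by eye only, and nothing appeared moved.

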